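# Square up a memo pad in the stack cutter and clamp it for trimming

## Robot

A 7-joint arm with a two-finger parallel gripper is mounted at the origin on a cart in front of the work surface, level with it; the furniture and walls round the work are solid. World frame = base frame: x ahead of the robot, y to its left, z up, the work surface at z = 0. Lengths are in m, angles in rad, forces in N, time in s.
With the tool pointing down it reaches from about 0.425 to 0.875 m from the base axis. Payload 4.7 kg.
Tool frame: the origin (TCP) lies on the mounting face of the last link; the fingertips stand 173 mm ahead of it and the grasp point (between the pads) lies 155 mm ahead of it; z points along the fingers, y is the line along which they close (so a half turn about z gives the same grasp; the last joint's range is limited). The gripper opens to 85 mm and grips with 20 to 120 N. Pads are 22 mm wide; open, the fingers measure 114 mm over their backs; the gripper's body (76 mm by 85 mm) begins 54 mm behind the grasp point. The pads swing forward as they close: fully open they stand 13 mm farther back than shut.
Start: joints at [-1.211, 0.321, -0.07, 1.45, 0.023, 1.371, -0.057], TCP at [0.22, 0.612, 0.405] pointing down, gripper open.
Joint ranges: [-2.86, 2.86], [-0.3, 2.09], [-1.38, 1.24], [0.06, 2.45], [-1.56, 4.7], [0.09, 2.05], [-2.69, 2.69]. Speed limits (rad/s): [2.57, 2.57, 3.14, 3.14, 3.14, 3.14, 3.14].

## Interface

Orientations are given as a rotation vector (axis times angle).
In Python, from rig import manip gives the robot as it stands.
- The arm moves only by the shell command python3 -m crank 'ROWS' [OPENING]. ROWS is JSON, a list that holds one entry, the list of rows, each a list of 4 numbers: the shift along the tool's x, y, z in cm, then the turn about the tool's z in degrees. A call has 1 to 8 rows; each row is the pose to reach, as a shift and turn from the pose commanded when the call began, along the tool's axes at that moment; what a row does not reach only later rows make up. A row lasts 1/10 s, in which the tool goes at most 50 mm and 8.59 degrees, less where a joint would pass 70% of its speed; a pose out of reach is approached as far as the arm can. A call with a gripper value outside its range is refused whole. OPENING is the gripper's target within -1 to 1 (fully open at 1, half-way at 0, shut at -1), set as the call begins (- or left out, the last holds). The fingers move at their own pace and stop on an object; the grip force is fixed at half the most. Time passes only in rows, so rows that repeat a pose let the fingers close. It gives the time, the measured TCP pose, the force, the opening and the grip force at its end, in the units of the state.
- manip.get_state(): the state, without advancing time (a new reading comes with each control period).
- manip.read_camera(name): name is "side" or "top" or "wrist"; returns the picture (384x512x3 uint8, blue, green, red); there is no depth.
- manip.get_calibration(name): a dict with "vfov" (degrees; the focal length in pixels is half the picture's height over the tangent of half this angle, whatever the lens; pixels are square), "cx", "cy" (the principal point, pixels), "origin" and "rotation" of the camera in the world. Camera axes: x right, y down, z forward; pixel columns grow to the right and rows downward; lengths in m; the calibration is good to about 2 mm. The wrist camera is an equidistant fisheye: a pixel r from the principal point sees the ray r / f radians off the axis. A picture is of the moment at which its call begins: read the wrist's pose just before it. get_calibration takes no time and is no camera call; for the wrist camera it gives the pose at the moment of the call.
- manip.close_job(): hands the job in; it is judged then, once.
Trained networks look in the newest picture that a camera, given by its name, has taken for a name from the list of things; names that differ only in an ending like _2 or _b are one class to them, and where a whole thing is asked for, a point or a joint stands for the part that bears it (a point fixed in the world has none). Each returns a list of dicts, best first, with "confidence" (0 to 1); they miss things now and then, are a little off and sometimes report something else, mostly with a low value. They report only what shows in the picture. A call takes as long as a camera call. They do not tell look-alikes from the thing itself.
- manip.silhouettes(camera, target): "pixels" (384x512 bool, what is visible of it) and "bbox" ([centre column, centre row, width, height] as shares, 0 to 1, of the picture: columns of its width, rows of its height, round what is visible of it).
- manip.pinpoint(camera, target): "centre" ([column, row] as shares, 0 to 1, of the picture: columns of its width, rows of its height: a listed point, or the origin of a listed thing).
The state is a dict: "t": time; "q": joint angles; "qvel": joint speeds; "joint_torque": joint torques, N m; "position": TCP position; "tcp_rot": TCP orientation; "ft_force": force on the tool from outside, world axes, zero at the start; "wrist_torque": the same for the moment, N m; "opening": opening from 0.0 (shut) to 1.0 (fully open); "grip_force": force on a finger pad.
Only numpy, scipy, OpenCV 4.12 (cv2) and the standard library are available. Lean on these libraries where they do the work, as an engineer would, in place of code of your own. Each camera call takes 0.05 s, during which the arm holds its last target. There are 200 camera calls.

## Task

Get the memo pad ready for trimming in the stack cutter: gently push it straight back under the raised blade until it is fully home and square against the back gauge, then turn the winged knob clockwise to bring the clamp down until the pad is held firmly, but do not overtighten it. The red blade carrier stands right in front of the knob: do not lean on it, and leave the other things on the desk where they are.

Things in the scene. Friction and masses are not known exactly. Their poses are not given: they have to be found in the camera images.
- cutter: Grey desktop stack paper cutter, fixed, base 285 x 226 mm. Origin: centre of its underside, on the desk; x points from its open front to its back gauge (the way the pad is pushed), y left, z up. A dark green board covers the bed, 262 x 172 mm, top 26 to 30 mm above the desk. Side cheeks at y = +-90 mm, x -37 to 73 mm, rise to 106 mm. The blade lever leans back and up at the right, y = -121 mm.
- back_gauge: Aluminium stop across the bed behind the clamp, 150 mm wide and 28 mm tall, fixed to the cutter; its front face is the plane x = 75 mm of the cutter's frame. Rigid: touch it gently with the pad. Origin: on that face, at its foot; axes as the cutter's.
- gauge_face (a point): Middle of the back gauge's front face, 41 mm above the desk; axes as the cutter's.
- blade_carrier: Red steel bar that carries the raised blade, 10 x 178 mm, 65 to 120 mm above the desk (the pad passes under it), fixed. Origin: on the desk below its middle; axes as the cutter's. Its rear face is 35 mm in front of the knob's axis, its front face at x = -15 mm in the cutter's frame (bolt heads to -18 mm). Do not lean on it.
- knob_grip (a point): Dark winged knob on the beam behind the blade; turns about a vertical axis, does not rise or sink. Two flat round wings, 10 mm thick, 56 mm tip to tip, 95 to 123 mm above the desk; their tips pass 7 mm behind the blade carrier. Point: on the axis, 108 mm above the desk. x runs along the wings, y across them (the way to pinch). A collar, top 92 mm above the desk, lies below.
- knob (a joint): Angle of the winged knob, rad, 0 to 4; grows clockwise seen from above, lowering the clamp bar 2.5 mm per rad; stays where left. The bar meets the pad at 0.7 to 2.6 (differs each time). Until then friction of 0.25 N m, even; then the springs add 0.4 N m per rad. Firm: 0.06 to 0.2 N m above even, best 0.12, some 0.3 rad past touch. At rest friction shifts readings: compare like with like.
- board: Dark green plastic underlay, 262 x 172 x 8 mm, fixed in the cutter's bed; the pad slides on it. Its height varies by a few mm. Origin: centre of its underside. Above it, under the beam and behind the blade, hangs the clamp bar (aluminium with a rubber sole, 40 x 160 mm, x 8 to 48 mm in the cutter's frame), which sinks as the knob is turned and presses the pad onto the board through stiff springs.
- pad: Loose white memo pad, 140 x 66 x 18 mm, about 0.16 kg, lying on the underlay board with its rear end under the blade and its front end sticking out towards the operator; grey card back below, red taped edge at its front end. Origin: centre of its underside; x along its length towards the back gauge.
- pad_back (a point): Middle of the pad's rear end face, 9 mm above its underside: the face that must lie on the back gauge.
- pad_front (a point): Middle of the pad's front end face (red edge), 9 mm above its underside: the face to push on.
- mug: Dark mug with handle, 85 x 118 x 96 mm, left of the cutter; leave alone. Origin: centre of its underside.
- notes: Yellow pad of sticky notes, 77 x 77 x 17 mm, left of the cutter; leave alone. Origin: centre of its underside.
- blue_pen: Blue pen, 145 mm long, lying right of the cutter; leave alone. Beyond it a telephone and, at world x 0.79, y -0.29, a tall desk lamp with a wide shade stand in the arm's way on the right. Origin: centre of its underside.
- clip: Black binder clip, 32 x 42 x 36 mm, right of the cutter; leave alone. Origin: centre of its underside.
Mind the look-alikes: they are no part of the job. Of the things that look like the pad, the smaller one is meant.

How it is judged:
On the way, in this order (a step that is already met when the one before it is completed fails the run):
1. the pad is home and square against the back gauge, not yet clamped (x of pad_back in the frame of gauge_face above -0.0025 m and angle between the x axis of pad and the x axis of cutter, either way round below 0.03 rad and contact force between pad and board below 5 N), for 0.2 s.
2. the clamp holds the pad firmly (contact force between pad and board above 25 N), for 0.2 s.
At the end, for the whole second after the job is handed in: the pad's rear end lies within 2.5 mm of the back gauge and square to it within 0.03 rad; the clamp presses the pad on the board with 25 to 85 N; the pad is at rest and the robot has let go (x of pad_back in the frame of gauge_face above -0.0025 m and angle between the x axis of pad and the x axis of cutter, either way round below 0.03 rad and contact force between pad and board between 25 and 85 N and linear speed of pad below 0.01 m/s); the robot touches nothing.
It fails at once if the clamp is overtightened: more than 85 N on the pad (contact force between pad and board above 85 N).
It fails at once if the pad is rammed against the back gauge with more than 30 N (contact force between pad and back_gauge above 30 N).
It fails at once if the robot presses on the blade carrier with more than 6 N (contact force between any of the fingers, the arm and blade_carrier above 6 N).
It fails at once if the mug, sticky notes, blue pen or clip is moved by more than 15 mm (distance of any of mug, notes, blue_pen, clip from where it was at the start of the episode above 0.015 m).
It also fails if it takes over 72 s, if anything falls off the work surface, if the arm or the gripper's body presses on something with over 40 N, if the wrist force passes 120 N, or if a joint passes its speed limit or range.

## Working session

There is one attempt and no reset: what is moved stays moved. The work goes in short steps, Python scripts to look and compute and a shell command to move; the robot and the scene stay as the last step left them, time stands still between calls to the robot, and variables do not carry over. Pictures are saved under pics/ and viewed, at most 10 in all, crops included, and the job is handed in when it is done.

```bash
mkdir -p pics; ls; python3 - <<'E'
from rig import manip
import cv2,numpy as np
s=manip.get_state();print({k:np.round(v,3).tolist() for k,v in s.items()})
a=manip.read_camera("top");b=manip.read_camera("side")
cv2.imwrite("pics/top.png",a);cv2.imwrite("pics/side.png",b)
for c in("top","side"):
    k=manip.get_calibration(c);print(c,{x:np.round(y,4).tolist() for x,y in k.items()})
    for t in("cutter","gauge_face","knob_grip","pad","pad_back","pad_front","blade_carrier"):
        print(t,[(np.round(np.array(d["centre"])*[512,384],1).tolist(),round(d["confidence"],2)) for d in manip.pinpoint(c,t)[:3]])
E
```

```text
pics
{'t': 0.0, 'q': [-1.211, 0.322, -0.07, 1.452, 0.023, 1.371, -0.057], 'qvel': [0.001, 0.001, -0.0, 0.001, -0.001, 0.001, 0.001], 'joint_torque': [0.0, -49.358, -0.382, -31.434, 0.013, 0.011, -0.0], 'position': [0.22, 0.611, 0.404], 'tcp_rot': [-0.54, -3.095, 0.003], 'ft_force': [0.366, -0.204, -0.725], 'wrist_torque': [0.005, 0.015, -0.003], 'grip_force': 0.0, 'opening': 0.998}
top {'vfov': 56.7858, 'cx': 250.8326, 'cy': 191.2743, 'origin': [0.3484, 0.4152, 0.9985], 'rotation': [-2.0789, 2.1552, -0.2275]}
cutter [([293.0, 190.6], 0.61), ([292.5, 179.9], 0.56)]
gauge_face []
knob_grip [([293.5, 170.8], 0.57)]
pad [([136.7, 250.4], 0.92), ([299.0, 204.4], 0.61), ([288.0, 167.4], 0.41)]
pad_back [([290.6, 183.4], 0.93)]
pad_front [([311.8, 227.4], 0.96), ([100.0, 246.4], 0.88), ([299.8, 205.4], 0.32)]
blade_carrier [([294.7, 196.5], 0.74), ([240.2, 244.2], 0.4)]
side {'vfov': 52.4615, 'cx': 255.7607, 'cy': 187.6135, 'origin': [0.5072, -0.4702, 0.4648], 'rotation': [-1.9478, 0.0168, -0.0429]}
cutter [([259.3, 258.1], 0.82)]
gauge_face [([290.4, 238.2], 0.77)]
knob_grip [([273.2, 214.9], 0.5)]
pad [([241.4, 247.7], 0.93), ([210.8, 183.2], 0.78)]
pad_back [([203.7, 191.7], 0.88), ([270.8, 241.1], 0.77)]
pad_front [([211.6, 172.0], 0.75), ([207.0, 254.1], 0.63), ([259.3, 317.7], 0.2)]
blade_carrier []
```

View pics/top.png

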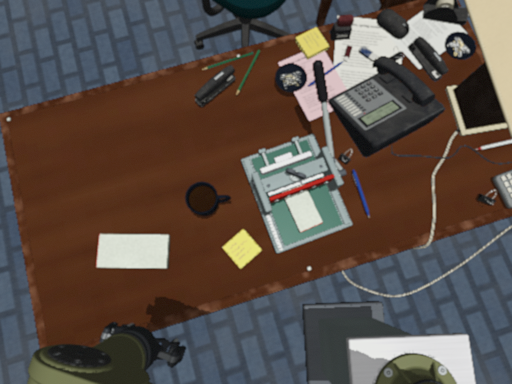

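View pics/side.png

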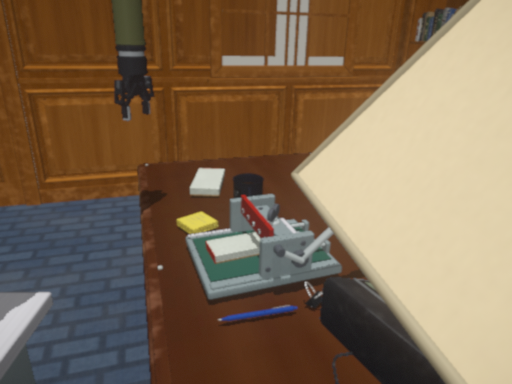

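The top view shows the white pad in the cutter at about (303,212). The larger white pad on the desk at (133,251) is the look-alike, and the yellow notes at (242,249) and (313,41) are also pad-shaped. I choose the one in the cutter, with the red edge at its front. The knob is at (295,173), the red carrier at (300,187), and the lamp shade is at top right.

```bash
cat > h.py <<'E'
from rig import manip
import cv2,numpy as np
from scipy.spatial.transform import Rotation as R
def ray(cam,p,k=None):
    k=k or manip.get_calibration(cam)
    f=192/np.tan(np.radians(k["vfov"])/2)
    d=np.array([p[0]-k["cx"],p[1]-k["cy"]],float)
    if cam=="wrist":
        r=np.hypot(*d);th=r/f
        v=np.r_[d/max(r,1e-9)*np.sin(th),np.cos(th)]
    else: v=np.r_[d/f,1]
    return np.array(k["origin"]),rot(k).apply(v)
def rot(k):
    r=np.array(k["rotation"]); return R.from_matrix(r) if r.ndim==2 else R.from_rotvec(r)
def onz(cam,p,z,k=None):
    o,v=ray(cam,p,k); return o+v*(z-o[2])/v[2]
def project(cam,P,k=None):
    k=k or manip.get_calibration(cam);f=192/np.tan(np.radians(k["vfov"])/2)
    v=rot(k).inv().apply(np.array(P)-k["origin"])
    if cam=="wrist":
        r=np.linalg.norm(v[:2]);th=np.arctan2(r,v[2]);return v[:2]/r*th*f+[k["cx"],k["cy"]]
    return v[:2]/v[2]*f+[k["cx"],k["cy"]]
def rect(cam,t,z,i=0,k=None):
    m=manip.silhouettes(cam,t)
    out=[]
    for d in m[:3]:
        ys,xs=np.nonzero(d["pixels"]);P=np.array([onz(cam,(x,y),z,k)[:2] for x,y in zip(xs,ys)],np.float32)
        (c,s,a)=cv2.minAreaRect(P*1000);out.append((round(d["confidence"],2),len(xs),np.round(c,1).tolist(),np.round(s,1).tolist(),round(a,1)))
    return out
E
python3 - <<'E'
from h import *
a=manip.read_camera("top")
for t,z in(("cutter",.02),("board",.028),("blade_carrier",.12),("pad",.046),("back_gauge",.056),("knob",.123),("mug",.09),("notes",.017),("blue_pen",.01),("clip",.02)): print(t,rect("top",t,z))
for n,p,z in(("knob",(293.5,170.8),.108),("back",(290.6,183.4),.037),("front",(311.8,227.4),.037)):print(n,onz("top",p,z))
cv2.imwrite("pics/c1.png",cv2.resize(a[125:260,225:365],None,fx=4,fy=4,interpolation=2))
E
```

```text
Traceback (most recent call last):
  File "h.py", line 27, in rect
    ys,xs=np.nonzero(d["pixels"]);P=np.array([onz(cam,(x,y),z,k)[:2] for x,y in zip(xs,ys)],np.float32)
                                              ~~~^^^^^^^^^^^^^^^
  File "h.py", line 16, in onz
    o,v=ray(cam,p,k); return o+v*(z-o[2])/v[2]
        ~~~^^^^^^^^^
  File "h.py", line 5, in ray
    k=k or manip.get_calibration(cam)
           ~~~~~~~~~~~~~~~~~~~~~^^^^^
ValueError: time passes only in moves, steps and waits
```

```bash
sed -i 's/^    m=manip.silhouettes/    k=k or manip.get_calibration(cam)\n    m=manip.silhouettes/' h.py
python3 - <<'E'
from h import *
a=manip.read_camera("top");cv2.imwrite("pics/c1.png",cv2.resize(a[125:260,225:365],None,fx=4,fy=4,interpolation=2))
k=manip.get_calibration("top")
for t,z in(("cutter",.02),("board",.028),("blade_carrier",.12),("pad",.046),("back_gauge",.056),("knob",.123),("mug",.09),("notes",.017),("blue_pen",.01),("clip",.02)): print(t,rect("top",t,z,k=k))
for n,p,z in(("knob",(293.5,170.8),.108),("back",(290.6,183.4),.037),("front",(311.8,227.4),.037)):print(n,onz("top",p,z,k))
E
```

```text
cutter [(0.62, 6054, [665.2, 284.7], [556.9, 285.6], 5.7)]
board [(0.79, 2815, [546.8, 278.0], [265.0, 175.0], 17.7)]
blade_carrier [(0.86, 442, [534.4, 273.8], [18.9, 179.0], 19.1), (0.67, 560, [625.3, 318.6], [65.2, 136.8], 17.8)]
pad [(0.92, 2393, [399.4, 719.8], [191.9, 88.7], 87.9), (0.82, 924, [488.2, 264.8], [102.5, 69.2], 20.8)]
back_gauge [(0.96, 518, [645.8, 311.8], [69.5, 147.6], 16.9), (0.68, 72, [628.3, 142.6], [28.7, 20.3], 52.1)]
knob [(0.62, 143, [570.8, 290.2], [54.6, 20.5], 67.2)]
mug [(0.95, 995, [519.6, 525.4], [108.5, 85.3], 55.4)]
notes [(0.6, 789, [393.4, 434.8], [76.7, 77.7], 39.5), (0.53, 2576, [549.0, 276.8], [266.4, 175.8], 18.3)]
blue_pen [(0.53, 177, [544.2, 94.2], [114.6, 15.6], 12.6)]
clip [(0.59, 670, [654.7, 308.3], [76.2, 155.1], 17.8), (0.57, 92, [638.8, 132.1], [33.0, 24.4], 59.8)]
knob [0.58382559 0.29114657 0.108     ]
back [0.56672253 0.29152661 0.037     ]
front [0.44249944 0.24133912 0.037     ]
```

View pics/c1.png

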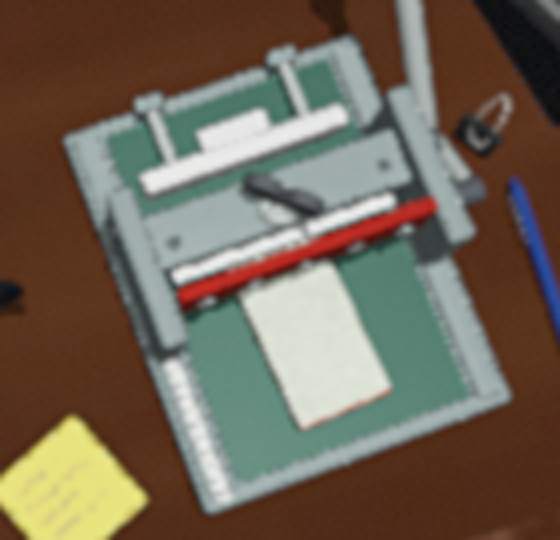

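The crop confirms the choice: a white pad with a thin red front edge at crop (347,410), rear end under the red carrier, turned slightly against the cutter. The knob wings run from (248,185) to (320,210). Next I work out the approach.

```bash
cat >> h.py <<'E'
def show():
    s=manip.get_state();M=R.from_rotvec(s["tcp_rot"]).as_matrix()
    print("t",round(s["t"],2),"pos",np.round(s["position"],4),"x yaw",round(np.degrees(np.arctan2(M[1,0],M[0,0])),2),"tilt",round(np.degrees(np.arccos(-M[2,2])),2),"F",np.round(s["ft_force"],2),"Mz",np.round(s["wrist_torque"],3),"op",round(s["opening"],3),"q",np.round(s["q"],2));return s,M
def plan(P,yaw):
    s,M=show();d=M.T@(np.array(P)-s["position"])*100
    y=np.arctan2(M[1,0],M[0,0]);t=-(np.radians(yaw)-y);print("shift cm",np.round(d,2),"turn deg",round(np.degrees((t+np.pi)%(2*np.pi)-np.pi),1))
E
python3 - <<'E'
from h import *
s,M=show()
k=manip.get_calibration("wrist");print({a:np.round(b,3).tolist() for a,b in k.items()}, "cam in tool",M.T@(np.array(k["origin"])-s["position"]))
y=np.radians(17.8);u=np.array([np.cos(y),np.sin(y),0]);v=np.array([-u[1],u[0],0])
O=np.array([.544,.277,0])
P=O-u*.150-v*.003;P[2]=.30;print(P,P/1)
plan(P,17.8);plan(P,197.8)
E
```

```text
t 1.45 pos [0.2203 0.6115 0.4048] x yaw 160.19 tilt 0.0 F [ 0.5  -1.11 -0.67] Mz [-0.047 -0.009  0.037] op 0.998 q [-1.21  0.32 -0.07  1.45  0.02  1.37 -0.06]
{'vfov': 65.706, 'cx': 257.96, 'cy': 191.672, 'origin': [0.143, 0.639, 0.375], 'rotation': [2.341, 1.648, 0.269]} cam in tool [ 0.08232626 -0.00054446  0.03018803]
[0.40209768 0.22828932 0.3       ] [0.40209768 0.22828932 0.3       ]
t 1.45 pos [0.2203 0.6115 0.4048] x yaw 160.19 tilt 0.0 F [ 0.5  -1.11 -0.67] Mz [-0.047 -0.009  0.037] op 0.998 q [-1.21  0.32 -0.07  1.45  0.02  1.37 -0.06]
shift cm [-30.09 -29.89  10.47] turn deg 142.4
t 1.45 pos [0.2203 0.6115 0.4048] x yaw 160.19 tilt 0.0 F [ 0.5  -1.11 -0.67] Mz [-0.047 -0.009  0.037] op 0.998 q [-1.21  0.32 -0.07  1.45  0.02  1.37 -0.06]
shift cm [-30.09 -29.89  10.47] turn deg -37.6
```

```bash
python3 -m crank '[[[-10,-10,0,-8],[-10,-10,0,-16],[-20,-20,2,-24],[-20,-20,4,-32],[-30,-29.9,6,-37.6],[-30,-29.9,8,-37.6],[-30.1,-29.9,10.5,-37.6],[-30.1,-29.9,10.5,-37.6]]]' 0
python3 -m crank '[[[0,0,0,0]]]'
python3 - <<'E'
from h import *
show()
a=manip.read_camera("wrist");cv2.imwrite("pics/w1.png",a);k=manip.get_calibration("wrist")
for t,z in(("board",.028),("blade_carrier",.12),("pad",.046)): print(t,rect("wrist",t,z,k=k))
for t,z in(("pad_front",.037),("pad_back",.037),("knob_grip",.108)):
    for d in manip.pinpoint("wrist",t)[:2]:
        p=np.array(d["centre"])*[512,384];print(t,round(d["confidence"],2),p.round(1),onz("wrist",p,z,k).round(4))
E
```

```text
t: 2.25
position: [0.3857, 0.2618, 0.3191]
tcp_rot: [-0.485, 3.102, 0.002]
ft_force: [0.6, 0.2, -0.4]
opening: 0.501
grip_force: 0.0
t: 2.35
position: [0.3869, 0.2571, 0.3164]
tcp_rot: [0.47, -3.102, 0.007]
ft_force: [-0.8, 0.4, -0.1]
opening: 0.498
grip_force: 0.0
t 2.35 pos [0.3869 0.2571 0.3164] x yaw -162.78 tilt 0.34 F [-0.83  0.4  -0.14] Mz [-0.003 -0.023  0.038] op 0.498 q [-0.78 -0.01  0.14  2.01  0.    1.15  1.22]
board [(0.89, 8437, [499.3, 265.6], [162.8, 172.5], 18.9)]
blade_carrier [(0.57, 859, [537.3, 212.2], [20.8, 75.2], 71.1)]
pad [(0.59, 900, [408.3, 606.2], [114.4, 50.2], 46.5), (0.55, 4902, [495.7, 270.3], [128.9, 64.8], 21.2)]
pad_front 0.76 [226.4 242.2] [0.4448 0.2465 0.037 ]
pad_front 0.62 [241.3 341.8] [0.5735 0.2979 0.037 ]
pad_back 0.92 [245.2 342.4] [0.5731 0.3026 0.037 ]
pad_back 0.9 [504.2 261.7] [0.382  0.6048 0.037 ]
```

View pics/w1.png

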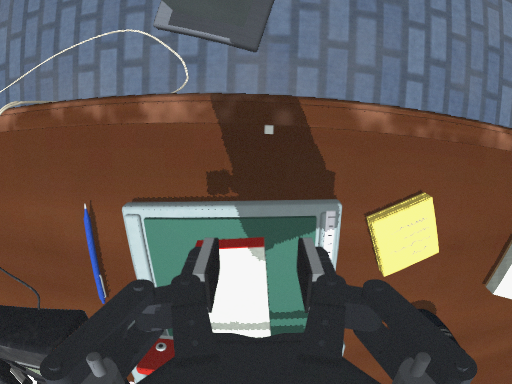

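The wrist view shows the pad's red front edge from about (197,240) to (264,242), the fingers at (205,265) and (312,265), and the cutter's front edge from (124,206) to (340,201). The notes and pen are clear of the path.

```bash
python3 - <<'E'
from h import *
a=cv2.imread("pics/w1.png");hsv=cv2.cvtColor(a,cv2.COLOR_BGR2HSV)
k=manip.get_calibration("wrist")
def line(P,n):
    vx,vy,x,y=cv2.fitLine(np.array(P,np.float32)*1000,cv2.DIST_HUBER,0,.01,.01).ravel();print(n,"yaw",round(np.degrees(np.arctan2(vy,vx))%180,2),"pt",x.round(1),y.round(1))
red=((hsv[...,0]<6)|(hsv[...,0]>174))&(hsv[...,1]>150)&(hsv[...,2]>80)
P=[]
for c in range(222,262):
    r=np.nonzero(red[230:255,c])[0]
    if len(r):P.append(onz("wrist",(c,230+r.max()+.5),.046,k)[:2])
line(P,"pad top front edge")
g=(abs(hsv[...,0].astype(int)-78)<14)&(hsv[...,1]>80)
Q=[]
for c in list(range(160,195))+list(range(268,300)):
    r=np.nonzero(g[205:250,c])[0]
    if len(r):Q.append(onz("wrist",(c,205+r.min()),.028,k)[:2])
line(Q,"board front edge")
w=(a.min(2)>190);S=[]
for r in range(255,320):
    q=np.nonzero(w[r,240:300])[0]
    if len(q):S.append(onz("wrist",(240+q.max()+1,r),.046,k)[:2])
line(S,"pad side")
T=[]
for r in range(230,300):
    q=np.nonzero(g[r,130:190])[0]
    if len(q):T.append(onz("wrist",(130+q.min(),r),.028,k)[:2])
line(T,"board right edge")
E
```

```text
pad top front edge yaw 112.16 pt 441.3 267.0
board front edge yaw 108.93 pt 431.2 227.2
pad side yaw 21.92 pt 481.4 306.4
board right edge yaw 19.11 pt 496.5 180.7
```

```bash
cat > w.py <<'E'
from h import *
import sys
show();k=manip.get_calibration("wrist");a=manip.read_camera("wrist");cv2.imwrite("pics/"+sys.argv[1],a)
hsv=cv2.cvtColor(a,cv2.COLOR_BGR2HSV)
for t,z in(("board",.028),("pad",.046)): print(t,rect("wrist",t,z,k=k))
def line(P,n):
    if len(P)<8:return print(n,"none")
    vx,vy,x,y=cv2.fitLine(np.array(P,np.float32)*1000,cv2.DIST_HUBER,0,.01,.01).ravel();print(n,"yaw",round(np.degrees(np.arctan2(vy,vx))%180,2),"pt",x.round(1),y.round(1))
for t,n in(("pad",.046),("board",.028)):
    ds=manip.silhouettes("wrist",t)
    ds=[d for d in ds if d["pixels"][:,100:350].sum()>2000]
    if not ds: continue
    m=ds[0]["pixels"];cs=np.nonzero(m.any(0))[0];lo,hi=cs.min()+8,cs.max()-8
    line([onz("wrist",(c+.5,np.nonzero(m[:,c])[0].min()),n,k)[:2] for c in range(lo,hi) if m[:,c].any()],t+" front")
    print(t,"cols",lo-8,hi+8)
E
python3 -m crank '[[[0,0,0,0],[0,0,0,0],[0,0,0,0],[0,0,0,0],[0,0,0,0]]]' 0; python3 w.py w2.png
python3 - <<'E'
from h import *
plan([.402,.228,.30],198.5)
E
```

```text
t: 3.2
position: [0.3851, 0.2637, 0.3191]
tcp_rot: [-0.486, 3.104, 0.0]
ft_force: [0.3, 0.2, -0.1]
opening: 0.496
grip_force: 0.0
t 3.2 pos [0.3851 0.2637 0.3191] x yaw -162.21 tilt 0.0 F [ 0.27  0.19 -0.08] Mz [-0.012  0.028 -0.025] op 0.496 q [-0.79 -0.01  0.13  2.    0.    1.15  1.22]
board [(0.73, 9405, [500.3, 261.4], [163.0, 171.3], 18.8)]
pad [(0.84, 1285, [408.5, 607.0], [132.3, 62.6], 47.0), (0.79, 4236, [496.7, 265.4], [131.5, 65.3], 21.0)]
pad front yaw 2.64 pt 468.5 254.2
pad cols 187 261
board front yaw 108.66 pt 420.3 246.8
board cols 137 306
t 3.45 pos [0.3851 0.2637 0.3191] x yaw -162.22 tilt 0.0 F [-0.27 -0.13  0.22] Mz [-0.027  0.005  0.011] op 0.504 q [-0.79 -0.01  0.13  2.    0.    1.15  1.22]
shift cm [-0.52 -3.91  1.91] turn deg -0.7
```

```bash
python3 - <<'E'
from h import *
plan([.4134,.2323,.208],198.5)
E
```

```text
t 3.45 pos [0.3851 0.2637 0.3191] x yaw -162.22 tilt 0.0 F [-0.27 -0.13  0.22] Mz [-0.027  0.005  0.011] op 0.504 q [-0.79 -0.01  0.13  2.    0.    1.15  1.22]
shift cm [-1.74 -3.85 11.11] turn deg -0.7
```

```bash
python3 -m crank '[[[-1.7,-3.85,0,-0.7],[-1.7,-3.85,3,-0.7],[-1.7,-3.85,6,-0.7],[-1.7,-3.85,8,-0.7],[-1.7,-3.85,9.5,-0.7],[-1.7,-3.85,10,-0.7],[-1.7,-3.85,10,-0.7],[-1.7,-3.85,10,-0.7]]]' 0; python3 w.py w3.png
python3 - <<'E'
from h import *
a=manip.read_camera("side");cv2.imwrite("pics/s2.png",cv2.resize(a[150:310,140:360],None,fx=3.4,fy=3.4,interpolation=2))
E
```

```text
t: 4.25
position: [0.4135, 0.2325, 0.2199]
tcp_rot: [-0.504, 3.1, 0.001]
ft_force: [-0.4, -0.0, -0.1]
opening: 0.503
grip_force: 0.0
t 4.25 pos [0.4135 0.2325 0.2199] x yaw -161.51 tilt 0.08 F [-0.37 -0.   -0.07] Mz [ 0.023 -0.059 -0.042] op 0.503 q [-0.73  0.13  0.18  2.08 -0.03  0.93  1.35]
board [(0.84, 6916, [480.3, 254.3], [123.0, 171.9], 18.6)]
pad [(0.77, 4939, [455.7, 246.2], [49.0, 62.1], 21.7)]
pad front yaw 111.63 pt 432.9 238.5
pad cols 211 306
board front yaw 108.27 pt 425.1 227.0
board cols 131 385
```

View pics/s2.png

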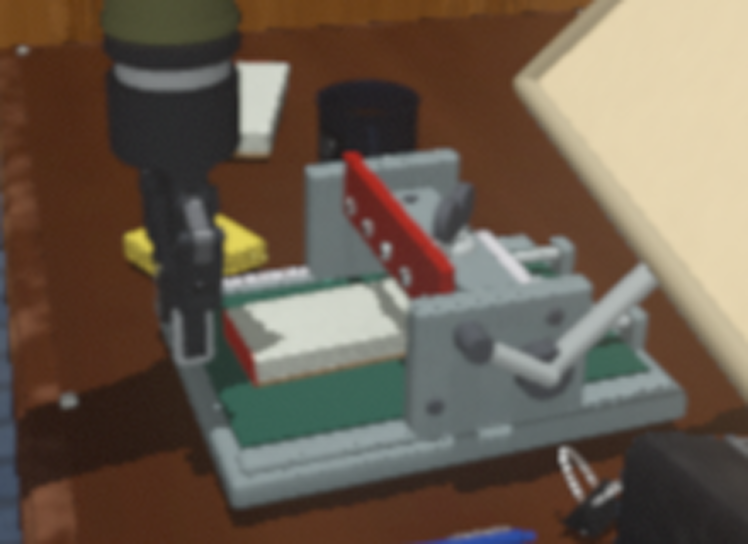

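View pics/w3.png

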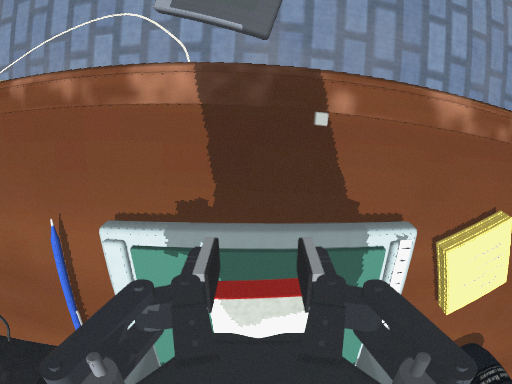

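The side view shows the fingers in front of the pad's red edge, just above the rim. In the wrist view the pad is centred between the fingers at about column 258. I lower to pad height and push most of the way.

```bash
python3 -m crank '[[[0,0,0.6,0],[0,0,1.2,0],[0,0,1.2,0],[-0.6,0,1.2,0],[-1.2,0,1.2,0],[-1.8,0,1.2,0],[-2.4,0,1.2,0],[-2.4,0,1.2,0]]]' 0
python3 -m crank '[[[-0.4,0,0,0],[-0.8,0,0,0],[-1.2,0,0,0],[-1.6,0,0,0],[-2,0,0,0],[-2.3,0,0,0],[-2.5,0,0,0],[-2.5,0,0,0]]]' 0
python3 - <<'E'
from h import *
show()
k=manip.get_calibration("top");a=manip.read_camera("top");cv2.imwrite("pics/t2.png",cv2.resize(a[125:260,225:365],None,fx=4,fy=4,interpolation=2))
print("pad",rect("top","pad",.046,k=k))
E
```

```text
t: 5.35
position: [0.4368, 0.2402, 0.2073]
tcp_rot: [-0.504, 3.1, 0.0]
ft_force: [0.2, 0.5, -0.8]
opening: 0.501
grip_force: 0.0
t: 6.15
position: [0.4599, 0.2479, 0.2072]
tcp_rot: [-0.504, 3.1, 0.0]
ft_force: [0.3, -0.9, -0.6]
opening: 0.5
grip_force: 0.0
t 6.15 pos [0.4599 0.2479 0.2072] x yaw -161.52 tilt 0.03 F [ 0.28 -0.9  -0.58] Mz [-0.039 -0.003  0.004] op 0.5 q [-0.71  0.24  0.18  1.98 -0.06  0.92  1.39]
pad [(0.95, 425, [502.1, 268.3], [72.1, 64.7], 17.1), (0.89, 2370, [398.2, 720.8], [189.9, 86.1], 87.9)]
```

```bash
python3 -m crank '[[[-0.2,0,0,0],[-0.4,0,0,0],[-0.5,0,0,0],[-0.6,0,0,0],[-0.7,0,0,0],[-0.8,0,0,0],[-0.9,0,0,0],[-0.9,0,0,0]]]' 0
python3 -m crank '[[[-0.05,0,0,0],[-0.1,0,0,0],[-0.15,0,0,0],[-0.2,0,0,0]]]' 0
python3 -m crank '[[[-0.05,0,0,0],[-0.1,0,0,0],[-0.1,0,0,0]]]' 0
python3 -m crank '[[[-0.05,0,0,0],[-0.1,0,0,0],[-0.1,0,0,0]]]' 0
```

```text
t: 7.05
position: [0.4683, 0.2507, 0.2071]
tcp_rot: [-0.505, 3.1, 0.0]
ft_force: [-0.9, -0.4, -0.1]
opening: 0.501
grip_force: 0.1
t: 7.45
position: [0.47, 0.2513, 0.2071]
tcp_rot: [-0.505, 3.101, 0.0]
ft_force: [-0.4, 0.0, 0.9]
opening: 0.5
grip_force: 0.4
t: 7.75
position: [0.471, 0.2516, 0.2071]
tcp_rot: [-0.505, 3.101, 0.0]
ft_force: [0.3, 0.1, 0.4]
opening: 0.5
grip_force: 0.2
t: 8.05
position: [0.472, 0.2519, 0.2071]
tcp_rot: [-0.505, 3.1, 0.0]
ft_force: [-0.4, -0.2, 0.8]
opening: 0.496
grip_force: 0.2
```

```bash
for i in 1 2 3; do python3 -m crank '[[[-0.05,0,0,0],[-0.1,0,0,0],[-0.1,0,0,0]]]' 0 | grep -E 'pos|ft_f'; done
```

```text
position: [0.4729, 0.2523, 0.2071]
ft_force: [-0.3, 0.7, -0.8]
position: [0.4739, 0.2526, 0.2071]
ft_force: [-0.0, 1.1, 0.2]
position: [0.4748, 0.2529, 0.2071]
ft_force: [-0.6, -0.0, -0.3]
```

```bash
python3 -m crank '[[[-0.05,0,0,0],[-0.1,0,0,0],[-0.1,0,0,0]]]' 0 | grep -E 'pos|ft_f'; python3 -m crank '[[[-0.05,0,0,0],[-0.1,0,0,0],[-0.1,0,0,0]]]' 0 | grep -E 'pos|ft_f'; python3 - <<'E'
from h import *
show()
for c in("top","side"):
    k=manip.get_calibration(c);a=manip.read_camera(c)
    if c=="top":cv2.imwrite("pics/t3.png",cv2.resize(a[125:260,225:365],None,fx=4,fy=4,interpolation=2))
    print(c,rect(c,"pad",.046,k=k))
    for t,z in(("pad_front",.037),("pad_back",.037),("gauge_face",.041)):
        for d in manip.pinpoint(c,t)[:2]:
            p=np.array(d["centre"])*[512,384];print(t,round(d["confidence"],2),p.round(1),onz(c,p,z,k).round(4))
E
```

```text
position: [0.4758, 0.2532, 0.2071]
ft_force: [-0.5, 0.5, 0.6]
position: [0.4767, 0.2535, 0.2071]
ft_force: [-0.7, -0.9, -0.7]
t 9.55 pos [0.4767 0.2535 0.2071] x yaw -161.51 tilt 0.01 F [-0.71 -0.86 -0.66] Mz [-0.098  0.066  0.055] op 0.502 q [-0.7   0.28  0.19  1.94 -0.06  0.93  1.41]
top [(0.93, 2395, [396.9, 721.7], [191.2, 88.6], 87.9), (0.89, 349, [550.6, 285.5], [134.3, 66.8], 16.9), (0.53, 5002, [658.1, 296.9], [559.2, 262.8], 1.6)]
pad_front 0.64 [305.9 212.6] [0.4835 0.2545 0.037 ]
pad_front 0.24 [295.  188.8] [0.5509 0.2802 0.037 ]
pad_back 0.68 [163.8 252.9] [0.3889 0.6408 0.037 ]
pad_back 0.64 [284.3 166.8] [0.6151 0.3063 0.037 ]
gauge_face 0.61 [287.1 166.9] [0.6135 0.2991 0.041 ]
gauge_face 0.6 [286.7 168.2] [0.6097 0.3003 0.041 ]
side [(0.75, 364, [378.9, 643.4], [45.8, 232.5], 3.0), (0.57, 581, [520.0, 252.2], [105.5, 54.1], 88.5)]
pad_front 0.83 [211.1 170.1] [0.4072 0.7652 0.037 ]
pad_front 0.78 [227.3 250.3] [0.4795 0.2486 0.037 ]
pad_back 0.75 [203.5 192.9] [0.4004 0.5655 0.037 ]
gauge_face 0.53 [291.6 237.7] [0.6216 0.2971 0.041 ]
```

View pics/t3.png

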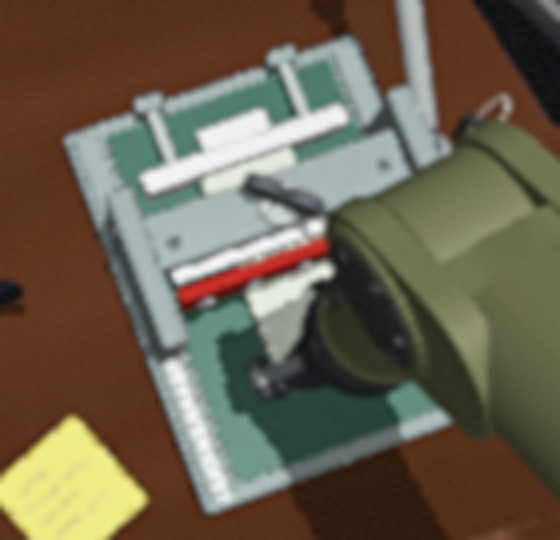

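The pad's rear end now shows behind the beam at crop (248,170), nearly at the white gauge bar at (245,150). I continue gently.

```bash
python3 -m crank '[[[-0.05,0,0,0],[-0.1,0,0,0],[-0.1,0,0,0]]]' 0 | grep -E 'pos|ft_f|grip'; python3 -m crank '[[[-0.05,0,0,0],[-0.1,0,0,0],[-0.1,0,0,0]]]' 0 | grep -E 'pos|ft_f|grip'
```

```text
position: [0.4775, 0.2538, 0.2071]
ft_force: [-0.6, 0.1, 0.5]
grip_force: 0.4
position: [0.4781, 0.254, 0.207]
ft_force: [-3.3, -1.4, 3.7]
grip_force: 2.0
```

```bash
python3 -m crank '[[[-0.05,0,0,0],[-0.1,0,0,0],[-0.1,0,0,0]]]' 0 | grep -E 'pos|ft_f|grip'
```

```text
position: [0.4784, 0.2542, 0.2068]
ft_force: [-6.2, -2.3, 4.7]
grip_force: 3.4
```

Contact at about 7 N, so the pad is home. I retreat, raise, and check squareness.

```bash
python3 -m crank '[[[0.3,0,0,0],[1,0,0,0],[2,0,0,0],[2,0,-3,0],[2,0,-8,0],[2,0,-13,0],[2,0,-15,0],[2,0,-15,0]]]' 0 | grep -E 'pos|ft_f'
python3 -m crank '[[[0,0,0,0]]]'|grep pos
python3 - <<'E'
from h import *
show()
k=manip.get_calibration("wrist");a=manip.read_camera("wrist");cv2.imwrite("pics/w4.png",a)
hs=manip.silhouettes("wrist","pad")
for t,z in(("pad",.046),("board",.028)):print(t,rect("wrist",t,z,k=k))
c="top";k=manip.get_calibration(c);a=manip.read_camera(c)
cv2.imwrite("pics/t4.png",cv2.resize(a[125:260,225:365],None,fx=4,fy=4,interpolation=2))
for t,z in(("pad",.046),("board",.028),("knob",.123)):print(c,t,rect(c,t,z,k=k))
u=np.array([.948,.317,0]);O=np.array([.5505,.2783,0])
P=O+.03*u-0.0*u;P[2]=.36;print(P);plan(P,-113)
E
```

```text
position: [0.4612, 0.2484, 0.3614]
ft_force: [0.6, 0.7, -0.3]
position: [0.46, 0.2479, 0.357]
t 11.85 pos [0.46   0.2479 0.357 ] x yaw -161.51 tilt 0.04 F [ 0.75  0.68 -0.23] Mz [ 0.012 -0.029  0.008] op 0.496 q [-0.73  0.08  0.19  1.84 -0.02  1.23  1.36]
pad [(0.79, 3890, [516.4, 268.3], [76.2, 65.5], 18.6), (0.61, 472, [418.2, 594.4], [82.4, 38.8], 42.8)]
board [(0.79, 14535, [548.8, 276.5], [263.7, 173.1], 18.6)]
top pad [(0.98, 515, [551.5, 282.5], [138.4, 68.1], 18.4), (0.93, 2388, [398.2, 720.9], [190.1, 86.1], 87.9)]
top board [(0.75, 2151, [546.9, 278.4], [264.7, 175.0], 18.2)]
top knob [(0.51, 110, [571.2, 289.9], [52.3, 16.4], 64.5)]
[0.57894 0.28781 0.36   ]
t 12.25 pos [0.4604 0.248  0.3563] x yaw -161.51 tilt 0.07 F [0.86 0.59 0.04] Mz [-0.006 -0.036  0.048] op 0.505 q [-0.73  0.08  0.19  1.84 -0.02  1.23  1.36]
shift cm [-1.25e+01  1.00e-02 -3.80e-01] turn deg -48.5
```

The pad is square: 18.6° against 18.6° for the board. Now I go above the knob.

```bash
python3 -m crank '[[[-3,0,-0.4,-8],[-6,0,-0.4,-16],[-9,0,-0.4,-24],[-12.5,0,-0.4,-32],[-12.5,0,-0.4,-40],[-12.5,0,-0.4,-48.5],[-12.5,0,-0.4,-48.5],[-12.5,0,-0.4,-48.5]]]' 0|grep -E 'pos'
python3 -m crank '[[[0,0,0,0],[0,0,0,0],[0,0,0,0]]]'|grep pos
cat > kn.py <<'E'
from h import *
import sys
show()
k=manip.get_calibration("wrist");a=manip.read_camera("wrist");cv2.imwrite("pics/"+sys.argv[1],a)
for t,z in(("knob",.123),("blade_carrier",.12),("board",.028)):print(t,rect("wrist",t,z,k=k))
for d in manip.pinpoint("wrist","knob_grip")[:2]:
    p=np.array(d["centre"])*[512,384];print(round(d["confidence"],2),p.round(1),onz("wrist",p,.108,k).round(4))
E
python3 kn.py k1.png
```

```text
position: [0.579, 0.2876, 0.3608]
position: [0.5789, 0.2878, 0.3613]
t 13.35 pos [0.5789 0.2878 0.3613] x yaw -113.05 tilt 0.02 F [-0.66  0.55 -0.36] Mz [ 0.025 -0.011 -0.017] op 0.5 q [-0.61  0.33  0.14  1.53 -0.05  1.29  2.27]
knob [(0.6, 940, [576.7, 282.3], [54.2, 14.1], 67.0)]
blade_carrier []
board [(0.87, 17253, [549.2, 276.6], [261.8, 171.9], 18.3), (0.37, 4522, [553.6, 283.2], [148.5, 72.0], 18.3)]
0.88 [255.7 199.8] [0.58   0.2863 0.108 ]
```

View pics/k1.png

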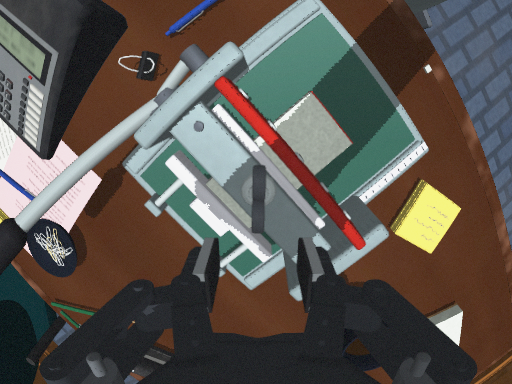

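The wrist view shows the wings at column 259, rows 165–232, centred between the fingers and lined up with the tool x axis. The red carrier runs diagonally from (220,82) to (360,245). I descend with a narrower opening and pinch.

```bash
python3 -m crank '[[[0.1,0,0,0],[0.1,0,0,0],[0.1,0,2.5,0],[0.1,0,5,0],[0.1,0,7,0],[0.1,0,8.5,0],[0.1,0,9.2,0],[0.1,0,9.2,0]]]' -0.4 | grep -vE tcp
python3 -m crank '[[[0,0,0,0],[0,0,0,0],[0,0,0,0],[0,0,0,0],[0,0,0,0],[0,0,0,0]]]' -1| grep -vE tcp
python3 - <<'E'
from h import *
show()
E
```

```text
t: 14.4
position: [0.5785, 0.2867, 0.2682]
ft_force: [-0.0, -0.1, -0.7]
opening: 0.303
grip_force: 0.0
t: 15.0
position: [0.5787, 0.2872, 0.2702]
ft_force: [-2.3, 0.9, 6.0]
opening: 0.103
grip_force: 60.2
t 15.0 pos [0.5787 0.2872 0.2702] x yaw -113.01 tilt 0.08 F [-2.29  0.86  6.05] Mz [-0.007  0.659 -0.243] op 0.103 q [-0.61  0.4   0.13  1.62 -0.06  1.12  2.28]
```

The tips touched the collar as they closed (6 N). I reopen slightly, raise 5 mm and pinch again.

```bash
python3 -m crank '[[[0,0,0,0],[0,0,0,0],[0,0,-0.5,0],[0,0,-0.5,0],[0,0,-0.5,0]]]' -0.5 | grep -vE tcp
python3 -m crank '[[[0,0,0,0],[0,0,0,0],[0,0,0,0],[0,0,0,0],[0,0,0,0],[0,0,0,0]]]' -1| grep -vE tcp
python3 - <<'E'
from h import *
show()
E
```

```text
t: 15.5
position: [0.5788, 0.2868, 0.2743]
ft_force: [0.3, -0.1, -0.1]
opening: 0.254
grip_force: 0.0
t: 16.1
position: [0.5786, 0.2868, 0.2743]
ft_force: [-1.6, 0.9, 2.7]
opening: 0.103
grip_force: 59.4
t 16.1 pos [0.5786 0.2868 0.2743] x yaw -113.02 tilt 0.01 F [-1.63  0.86  2.75] Mz [-0.092  0.397 -0.298] op 0.103 q [-0.61  0.4   0.13  1.62 -0.06  1.13  2.28]
```

```bash
cat > rd.py <<'E'
from h import *
s=manip.get_state();M=R.from_rotvec(s["tcp_rot"]).as_matrix()
y=np.degrees(np.arctan2(M[1,0],M[0,0]));a=(-113-y)%360;a=a-360 if a>350 else a
l="%.2f ang %.2f Mz %.3f j7 %.3f F %s op %.3f gf %.1f z %.4f"%(s["t"],a,s["wrist_torque"][2],s["joint_torque"][6],np.round(s["ft_force"],1),s["opening"],s["grip_force"],s["position"][2]);print(l);open("log.txt","a").write(l+"\n")
E
C="python3 -m crank"
$C '[[[0,0,0,3],[0,0,0,6]]]' >/dev/null; python3 rd.py
$C '[[[0,0,0,3],[0,0,0,6]]]' >/dev/null; python3 rd.py
$C '[[[0,0,0,3],[0,0,0,6]]]' >/dev/null; python3 rd.py
$C '[[[0,0,0,3],[0,0,0,6]]]' >/dev/null; python3 rd.py
$C '[[[0,0,0,0]]]' >/dev/null; python3 rd.py
$C '[[[0,0,0,0]]]' >/dev/null; python3 rd.py
```

```text
16.30 ang 6.04 Mz 0.221 j7 0.297 F [-2.3 -1.2  3.5] op 0.101 gf 59.4 z 0.2743
16.50 ang 12.04 Mz 0.199 j7 0.283 F [-1.  -1.   3.1] op 0.098 gf 59.4 z 0.2743
16.70 ang 18.05 Mz 0.260 j7 0.283 F [-2.5 -0.7  3.1] op 0.101 gf 59.4 z 0.2743
16.90 ang 24.05 Mz 0.235 j7 0.282 F [-1.2 -0.4  3.3] op 0.100 gf 59.4 z 0.2743
17.00 ang 23.98 Mz -0.081 j7 -0.254 F [-1.6 -0.4  3.1] op 0.103 gf 59.5 z 0.2743
17.10 ang 23.94 Mz -0.096 j7 0.073 F [-1.8 -0.7  4.2] op 0.100 gf 59.5 z 0.2743
```

Joint 7 torque while moving is a clean signal, with a baseline of 0.283. I continue in equal steps.

```bash
C="python3 -m crank"
$C '[[[0,0,0,3],[0,0,0,6]]]' >/dev/null; python3 rd.py
$C '[[[0,0,0,3],[0,0,0,6]]]' >/dev/null; python3 rd.py
$C '[[[0,0,0,3],[0,0,0,6]]]' >/dev/null; python3 rd.py
$C '[[[0,0,0,3],[0,0,0,6]]]' >/dev/null; python3 rd.py
```

```text
17.30 ang 30.02 Mz 0.241 j7 0.297 F [-1.7 -1.7  3.7] op 0.103 gf 59.5 z 0.2743
17.50 ang 36.02 Mz 0.175 j7 0.282 F [-3.  -0.9  3.9] op 0.101 gf 59.5 z 0.2743
17.70 ang 42.02 Mz 0.182 j7 0.282 F [-2.2 -1.2  4.3] op 0.102 gf 59.5 z 0.2743
17.90 ang 48.01 Mz 0.235 j7 0.281 F [-1.6 -0.   3.7] op 0.098 gf 59.5 z 0.2743
```

```bash
C="python3 -m crank"
$C '[[[0,0,0,3],[0,0,0,6]]]' >/dev/null; python3 rd.py
$C '[[[0,0,0,3],[0,0,0,6]]]' >/dev/null; python3 rd.py
```

```text
18.10 ang 54.02 Mz 0.196 j7 0.281 F [-3.3 -0.7  3.9] op 0.101 gf 59.5 z 0.2743
18.30 ang 60.01 Mz 0.231 j7 0.281 F [-1.7 -0.2  3.7] op 0.101 gf 59.5 z 0.2743
```

```bash
C="python3 -m crank"
$C '[[[0,0,0,3],[0,0,0,6]]]' >/dev/null; python3 rd.py
$C '[[[0,0,0,3],[0,0,0,6]]]' >/dev/null; python3 rd.py
```

```text
18.50 ang 66.02 Mz 0.232 j7 0.280 F [-1.7 -0.5  4.4] op 0.101 gf 59.5 z 0.2743
18.70 ang 72.01 Mz 0.228 j7 0.280 F [-2.5 -0.6  4. ] op 0.102 gf 59.5 z 0.2743
```

```bash
C="python3 -m crank"
$C '[[[0,0,0,3],[0,0,0,6]]]' >/dev/null; python3 rd.py
```

```text
18.90 ang 78.02 Mz 0.231 j7 0.280 F [-1.9 -0.2  3.7] op 0.101 gf 59.5 z 0.2743
```

```bash
C="python3 -m crank"
$C '[[[0,0,0,3],[0,0,0,6]]]' >/dev/null; python3 rd.py
$C '[[[0,0,0,3],[0,0,0,6]]]' >/dev/null; python3 rd.py
$C '[[[0,0,0,3],[0,0,0,6]]]' >/dev/null; python3 rd.py
```

```text
19.10 ang 84.02 Mz 0.224 j7 0.279 F [-2.1 -0.6  3.9] op 0.099 gf 59.5 z 0.2743
19.30 ang 90.01 Mz 0.246 j7 0.279 F [-2.4 -0.6  3.5] op 0.103 gf 59.5 z 0.2743
19.50 ang 96.01 Mz 0.235 j7 0.257 F [-2.2  0.1  3.7] op 0.097 gf 59.6 z 0.2743
```

```bash
C="python3 -m crank"
$C '[[[0,0,0,3],[0,0,0,6]]]' >/dev/null; python3 rd.py
$C '[[[0,0,0,3],[0,0,0,6]]]' >/dev/null; python3 rd.py
$C '[[[0,0,0,3],[0,0,0,6]]]' >/dev/null; python3 rd.py
```

```text
19.70 ang 102.01 Mz 0.296 j7 0.204 F [-2.4 -0.7  3.4] op 0.100 gf 59.6 z 0.2743
19.90 ang 108.00 Mz 0.344 j7 0.160 F [-1.4 -0.8  3.4] op 0.102 gf 59.6 z 0.2743
20.10 ang 113.99 Mz 0.357 j7 0.116 F [-2.2 -0.9  3.6] op 0.100 gf 59.6 z 0.2743
```

Touch came at about 93°, and the torque is now about 0.15–0.16 N m above even. I back off 5° towards the best value, then let go and lift.

```bash
C="python3 -m crank"
$C '[[[0,0,0,-2.5],[0,0,0,-5],[0,0,0,-5],[0,0,0,-5]]]' >/dev/null; python3 rd.py
$C '[[[0,0,0,0],[0,0,0,0],[0,0,0,0],[0,0,0,0]]]' -0.5 >/dev/null; python3 rd.py
$C '[[[0,0,-2,0],[0,0,-5,0],[0,0,-9,0],[0,0,-9,0],[0,0,-9,0]]]' -0.5 >/dev/null; python3 rd.py
python3 kn.py k2.png; python3 - <<'E'
from h import *
k=manip.get_calibration("top");a=manip.read_camera("top")
for t,z in(("pad",.046),("board",.028),("mug",.09),("notes",.017)):print(t,rect("top",t,z,k=k))
E
```

```text
20.50 ang 109.00 Mz 0.227 j7 -0.168 F [-2.1 -0.2  3.5] op 0.102 gf 59.6 z 0.2743
20.90 ang 109.02 Mz -0.008 j7 -0.001 F [-0.2  0.5  0.1] op 0.252 gf 0.0 z 0.2739
21.40 ang 109.02 Mz -0.023 j7 -0.005 F [-0.5  0.8 -0.9] op 0.252 gf 0.0 z 0.3654
t 21.4 pos [0.579  0.2868 0.3654] x yaw 137.98 tilt 0.16 F [-0.55  0.78 -0.91] Mz [-0.077  0.012 -0.023] op 0.252 q [-0.88  0.35  0.48  1.53 -0.17  1.29  0.46]
knob [(0.67, 943, [574.6, 289.3], [14.4, 55.1], 48.1)]
blade_carrier [(0.77, 2987, [539.6, 273.6], [12.3, 176.7], 18.2)]
board [(0.57, 17050, [549.4, 277.2], [263.5, 172.7], 18.5)]
0.95 [255.1 196.3] [0.5765 0.286  0.108 ]
pad [(0.72, 2377, [398.1, 720.7], [189.4, 86.1], 87.9), (0.66, 619, [549.5, 283.1], [141.9, 68.8], 18.4)]
board [(0.88, 2663, [547.2, 277.5], [263.5, 174.3], 18.4)]
mug [(0.81, 981, [520.7, 524.6], [107.3, 83.7], 54.6)]
notes [(0.81, 834, [393.8, 434.4], [80.9, 78.6], 42.4)]
```

View pics/k2.png

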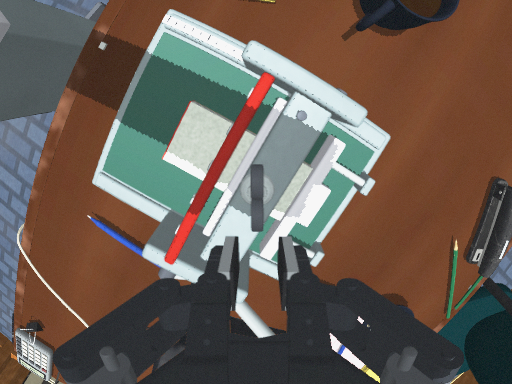

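The knob at (257,197) lies in line with the tool at 109°, so it did not slip. The pad is square against the gauge, the gripper is clear, and the mug and notes have not moved. I hand in.

```bash
python3 -c "
from rig import manip
print(manip.close_job())"
```

```text
the job is handed in; nothing more can be done
None
```

I pushed the pad home and square against the back gauge and clamped it at about 0.12 N m above even friction, estimated from the knob angle. The gripper has let go, and I handed the job in at about 22 s; no verdict was returned.

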